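Run a brass spacer blank along the datum rail into the blue corner pocket

TASK

Pushing gently with the fingertips, without gripping it, move the brass disc across the granite until it is pinned against the steel rail, well short of the blue stop, then slide it along the rail, without letting it come away from it, until it sits fully home in the corner pocket, touching both the rail and the blue stop. Never lift or tip the disc, and leave the other loose things where they are.

Things in the scene. Friction and masses are not known exactly. Their poses are not given: they have to be found in the camera images.
- brass_blank_mid (a point): Centre (half-way up) of the loose brass disc: 40 mm diameter, 22 mm high, 0.16 to 0.33 kg, lying flat on the granite (work surface, z = 0), so this point is 11 mm up. Lapped and oiled, it slides easily on granite and rail (friction about 0.22) and can roll along the rail. It starts 50 to 75 mm (centre) from the rail's front face, on the robot's side, near the middle of the rail's length.
- rail: Fixed straight steel rail, 440 mm long, 14 mm thick, 18 mm high. Origin: at the surface, mid-length, on its FRONT face (the face towards the robot). Its y axis runs along the rail, its x axis points away from the robot, into the rail; the rail's body is x = 0 to 14 mm. A disc that touches the rail has its centre at x = -20 mm in this frame.
- stop_blue: Fixed blue T-shaped stop, 18 mm high, at the left or right end of the rail (it varies). Axes parallel to the rail's; origin at the surface, on the rail's front face, mid-stop, 195 mm from the rail's middle. Stem: y = -6 to 6 mm, out from the rail to x = -45 mm. The disc, when home, has its centre at x = -20 mm and 26 mm along y from this origin, on the side of the rail's middle.
- stop_blue_cheek (a point): Centre (9 mm up) of the blue stop's cheek, the bar across the outer end of its stem: 10 mm thick (stop frame x = -55 to -45 mm), 40 mm long (y = -20 to 20 mm), 18 mm high. Rail, stem and cheek form the corner pocket, 45 mm wide, open towards the middle of the rail.
- stop_blue_clamp (a point): Top of the screw on the blue stop's clamp plate over the rail, 29 mm up. Plate: stop frame x = -1 to 17 mm, y = -12 to 12 mm, z = 18 to 24 mm.
- stop_grey: Fixed black T-shaped stop at the other end of the rail, same shape and frame as the blue one. Not to be used.
- steel_blank_mid (a point): Centre of a loose steel-grey disc, same size as the brass one, standing on the robot's side, 165 to 180 mm from the rail's front face. To be left alone.
- black_blank_mid (a point): Centre of a loose black disc of the same size behind the rail. To be left alone.
- screwdriver_grip (a point): Loose screwdriver with a red handle, 190 mm long, lying to the right (-y) of the work; point on its handle. To be left alone.
- stylus_jar_mid (a point): Centre of a loose clear jar with black lid, 52 mm diameter, 70 mm high, on the robot's side, to the left (+y). To be left alone.
- angle_block_mid (a point): Loose dark steel L-shaped angle block, 60 x 50 mm, 62 mm high, behind the rail; point above its foot's centre at 31 mm height. To be left alone.
- ring_gauge_mid (a point): Centre of a loose steel ring, 64 mm diameter, 18 mm high, lying to the left (+y). To be left alone.
- brass_blank: The same brass disc; origin at the centre of its underside, z up.

How it is judged (in metres and radians):
On the way, in this order (a step that is already met when the one before it is completed fails the run):
1. the brass disc is against the rail (within 3 mm), its centre still more than 85 mm from the blue stop's middle along the rail (x of brass_blank_mid in the frame of rail between -0.023 and -0.016 m and y of brass_blank_mid in the frame of rail between -0.185 and 0.185 m and not (y of brass_blank_mid in the frame of stop_blue between -0.085 and 0.085 m)), for 0.1 s.
2. it is home in the pocket at the blue stop, within 3 mm of the rail and of the stop (x of brass_blank_mid in the frame of rail between -0.023 and -0.016 m and y of brass_blank_mid in the frame of rail between -0.185 and 0.185 m and y of brass_blank_mid in the frame of stop_blue between -0.029 and 0.029 m), for 0.2 s.
At the end, for the whole second after the job is handed in: The brass disc lies flat and at rest in the pocket on the inner side of the blue stop, within 3 mm of touching the rail and within 3 mm of touching the stop (all of step 2 and height (world z) of brass_blank_mid below 0.0135 m and angle between brass_blank_mid's own z axis and vertical below 0.08 rad and linear speed of brass_blank below 0.01 m/s).
It fails at once if the brass disc is lifted more than 5 mm (height (world z) of brass_blank_mid above 0.016 m).
It fails at once if the brass disc is tipped more than 0.3 rad (angle between brass_blank_mid's own z axis and vertical above 0.3 rad).
It fails at once if the brass disc is more than 6 mm off the rail when within 85 mm of the blue stop's middle (y of brass_blank_mid in the frame of stop_blue between -0.085 and 0.085 m and not (x of brass_blank_mid in the frame of rail between -0.026 and -0.016 m)).
It fails at once if the brass disc is gripped, or pressed with more than 35 N (contact force between the fingers and brass_blank above 35 N).
It fails at once if another loose thing (a blank, the screwdriver, the jar, the angle block or the ring) is moved more than 10 mm (distance of any of steel_blank_mid, black_blank_mid, screwdriver_grip, stylus_jar_mid, angle_block_mid, ring_gauge_mid from where it was at the start of the episode above 0.01 m).
It also fails if it takes over 48 s, if anything falls off the work surface, if the arm or the gripper's body presses on something with over 40 N, if the wrist force passes 120 N, or if a joint passes its speed limit or range.

ROBOT

A 6-joint arm with a two-finger parallel gripper is mounted at the origin on the work surface. World frame = base frame: x ahead of the robot, y to its left, z up, the work surface at z = 0. Lengths are in mm, angles in rad, forces in N, time in s.
With the tool pointing down it reaches from about 275 to 1000 mm from the base axis. Payload 8.4 kg.
Tool frame: the origin (TCP) lies between the finger pads; the fingertips stand r.finger_overhang ahead of it and the grasp point (between the pads) is the TCP (r.finger_overhang is the distance from the TCP to the fingertips, in mm); z points along the fingers, y is the line along which they close (so a half turn about z gives the same grasp; the last joint's range is limited). The gripper opens to 85 mm and grips with 20 to 120 N. Pads are 22 mm wide; open, the fingers measure 114 mm over their backs; the gripper's body (76 mm by 85 mm) begins 54 mm behind the grasp point. The pads swing forward as they close: fully open they stand 13 mm farther back than shut.
Start: joints at [-1.174, 0.353, 1.633, -0, 1.155, -0.002], TCP at [242.694, -575.958, 250.281] pointing down, gripper open.
Joint ranges: [-2.63, 2.63], [-0.92, 2.1], [0.06, 2.66], [-1.3, 4.44], [0, 2.69], [-3.02, 3.02]. Speed limits (rad/s): [2.22, 2.22, 2.79, 3.14, 3.14, 3.14].

INTERFACE

Orientations are given as [roll, pitch, yaw] about the fixed x, y, z axes, in that order (R = Rz(yaw) Ry(pitch) Rx(roll)).
In Python, from rig import r, cams, sign_off gives the robot as it stands.
- The arm moves only by the shell command python3 -m crank 'ROWS' [FORCE]. ROWS is JSON, a list of rows, each a list of 7 numbers: the shift along the tool's x, y, z in m, then the turn, a rotation vector about the tool's x, y, z in rad, then the closure, from 0 (fully open) to 1 (shut). In form: [[dx, dy, dz, ax, ay, az, gripper], ...]. A call has 1 to 5 rows; each row is the pose to reach, as a shift and turn from the pose commanded when the call began, along the tool's axes at that moment; what a row does not reach only later rows make up. A row lasts 1/10 s, in which the tool goes at most 50 mm and 8.59 degrees, less where a joint would pass 70% of its speed; a pose out of reach is approached as far as the arm can. A call with a gripper value outside its range is refused whole. The fingers move at their own pace and stop on an object; FORCE is the grip in N (left out, the last holds). Time passes only in rows, so rows that repeat a pose let the fingers close. It gives the time, the measured TCP pose, the force, the opening and the grip force at its end, in the units of the state.
- r.sense(): the state, without advancing time (a new reading comes with each control period).
- cams.grab_frame(name): name is "scene" or "top" or "wrist"; returns a dict with "image" (384x512x3 uint8, red, green, blue), "fx", "fy", "cx", "cy" (pixels), "D" ([k1, k2, p1, p2, k3] as OpenCV has them; the pictures are not rectified), "position" and "orientation" of the camera in the world. Camera axes: x right, y down, z forward; pixel columns grow to the right and rows downward; lengths in mm; the calibration is good to about 2 mm. A picture is of the moment at which its call begins. There is no depth.
- sign_off(): hands the job in; it is judged then, once.
The state is a dict: "clock": time; "qpos": joint angles; "qvel": joint speeds; "joint_efforts": joint torques, N m; "eef_pos": TCP position; "tcp_rot": TCP orientation; "contact_force": force on the tool from outside, world axes, zero at the start; "wrist_torque": the same for the moment, N m; "opening": opening from 0.0 (shut) to 1.0 (fully open); "grasp_force": force on a finger pad.
Only numpy, scipy, OpenCV 4.12 (cv2) and the standard library are available. Lean on these libraries where they do the work, as an engineer would, in place of code of your own. Each camera call takes 0.05 s, during which the arm holds its last target. There are 200 camera calls.

## Working session

There is one attempt and no reset: what is moved stays moved. The work goes in short steps, Python scripts to look and compute and a shell command to move; the robot and the scene stay as the last step left them, time stands still between calls to the robot, and variables do not carry over. Pictures are saved under pics/ and viewed, at most 10 in all, crops included, and the job is handed in when it is done.

```bash
ls; mkdir -p pics; python3 - <<'E'
from rig import r,cams
import cv2,numpy as np
s=r.sense();print(s, r.finger_overhang)
ims=[]
for n in("scene","top"):
    f=cams.grab_frame(n);print(n,{k:v for k,v in f.items() if k!="image"})
    np.save(f"pics/{n}.npy",f["image"]);cv2.imwrite(f"pics/{n}0.png",f["image"][...,::-1])
E
```

```text
pics
{'clock': 0.0, 'qpos': array([-1.17436433e+00,  3.53649530e-01,  1.63412681e+00,  3.03050928e-05,
        1.15519968e+00, -2.41783782e-03]), 'qvel': array([ 0.001154  ,  0.00010012,  0.00259245,  0.00116183, -0.00088691,
        0.00020542]), 'joint_efforts': array([-3.61793303e-03, -6.05258131e+01, -3.42060935e+01, -5.82585435e-04,
        9.29227739e-03, -2.63733773e-05]), 'eef_pos': array([ 242.55017567, -575.53257406,  249.56393481]), 'tcp_rot': array([-3.14020936e+00, -3.10531148e-05,  3.98837560e-01]), 'contact_force': array([-0.17049224, -0.45043879,  0.24166288]), 'wrist_torque': array([0.02149654, 0.02461016, 0.00647709]), 'grasp_force': 0.0, 'opening': 1.000783652676661} 19.0
scene {'fx': 444.51803358410325, 'fy': 444.51803358410325, 'cx': 252.85654772222438, 'cy': 196.33935334413172, 'D': array([-0.05381391,  0.        ,  0.        ,  0.        ,  0.        ]), 'position': array([1176.69852093,  437.70744328,  901.20556682]), 'orientation': array([-2.42415718e+00,  1.89910910e-03,  2.23031197e+00])}
top {'fx': 362.73662058765296, 'fy': 362.73662058765296, 'cx': 254.9298667186264, 'cy': 192.80161001018598, 'D': array([-0.01556012,  0.        ,  0.        ,  0.        ,  0.        ]), 'position': array([ 461.39961794,   -8.20658131, 1059.19490906]), 'orientation': array([-3.02397667,  0.01602514, -1.57583883])}
```

View pics/top0.png

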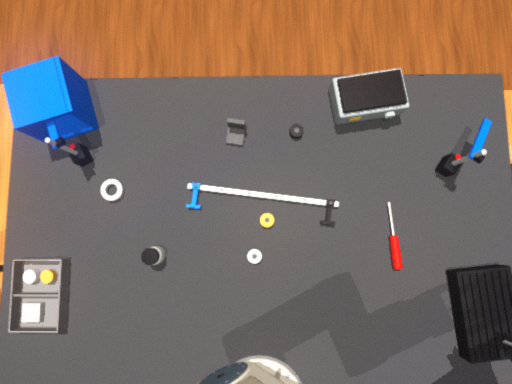

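View pics/scene0.png

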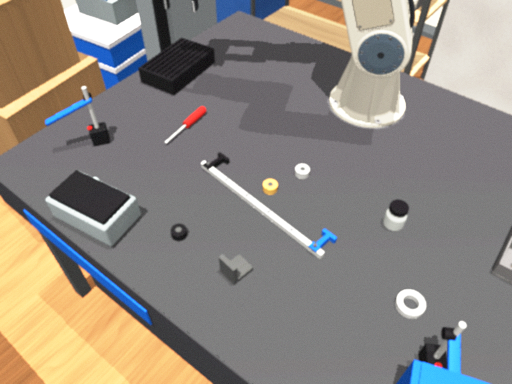

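Top view: the brass disc is at (267,220). The rail runs from (188,186) to (338,204), with the blue stop at its left (+y) end at (194,197). The steel disc is at (254,256) and the jar at (152,256). The scene view agrees.

```bash
cat > h.py <<'E'
import numpy as np,cv2
from scipy.spatial.transform import Rotation as R
def ray(f,uv,z):
    K=np.array([[f["fx"],0,f["cx"]],[0,f["fy"],f["cy"]],[0,0,1.]])
    p=cv2.undistortPoints(np.array(uv,float).reshape(-1,1,2),K,f["D"]).reshape(-1,2)
    d=np.c_[p,np.ones(len(p))]@R.from_euler("xyz",f["orientation"]).as_matrix().T
    c=f["position"];return c+d*((z-c[2])/d[:,2])[:,None]
def hsv(f): return cv2.cvtColor(f["image"],cv2.COLOR_RGB2HSV)
def blobs(m,amin=15):
    n,l,s,c=cv2.connectedComponentsWithStats(m.astype(np.uint8))
    return [(s[i,4],c[i],np.argwhere(l==i)[:,::-1]) for i in range(1,n) if s[i,4]>=amin]
E
python3 - <<'E'
from rig import r,cams
from h import *
for n,roi in(("top",(150,170,350,280)),("scene",(150,130,420,270))):
    f=cams.grab_frame(n);H=hsv(f);h,s,v=H[...,0],H[...,1],H[...,2]
    M=np.zeros(h.shape,bool);M[roi[1]:roi[3],roi[0]:roi[2]]=1
    for nm,m,z in(("brass",(h>15)&(h<35)&(s>90)&(v>100),20),("blue",(h>95)&(h<120)&(s>130)&(v>90),18),("white",(s<40)&(v>150),18)):
        for a,c,p in blobs(m&M):
            print(n,nm,a,c.round(1),ray(f,c,z)[0].round(1))
            if nm=="white" and a>200:
                w=ray(f,p,z)[:,:2];vx,vy,x0,y0=cv2.fitLine(w.astype(np.float32),cv2.DIST_HUBER,0,.01,.01).ravel()
                t=(w-[x0,y0])@[vx,vy];e=(w-[x0,y0])@[-vy,vx]
                print(" rail dir",vx,vy,np.arctan2(-vx,vy) ,"ends",[x0+vx*t.min(),y0+vy*t.min()],[x0+vx*t.max(),y0+vy*t.max()],"width",np.percentile(e,[2,98]),"at",x0,y0)
E
```

```text
top brass 176 [266.7 219.8] [506.2 -25.5  20. ]
top blue 202 [194.4 196.9] [573.7 183.3  18. ]
top white 28 [189.  185.5] [607.2 199.5  18. ]
top white 810 [263.1 194.4] [579.6 -15.6  18. ]
 rail dir 0.1291362 0.99162686 -0.12949784 ends [np.float64(556.0789213674758), np.float64(-196.2858205168249)] [np.float64(603.470871217662), np.float64(167.63327142338142)] width [-8.8845412  8.89845  ] at 579.66284 -15.186732
top white 31 [336.3 203.5] [ 551.9 -225.6   18. ]
top white 55 [158.  252.6] [414.6 285.1  18. ]
top white 188 [254.  255.8] [404.9  11.4  18. ]
scene brass 124 [269.6 187.8] [518.6 -18.   20. ]
scene blue 256 [323.7 239.4] [573.2 185.9  18. ]
scene white 72 [171.7 136. ] [ 527.6 -376.    18. ]
scene white 1309 [262.4 208.9] [587.6   9.9  18. ]
 rail dir 0.13479568 0.9908734 -0.13520727 ends [np.float64(554.3972058075778), np.float64(-235.04584913474883)] [np.float64(614.7794458030903), np.float64(208.81967342036427)] width [-12.96131446  13.94317919] at 586.899 3.8724158
scene white 216 [301.8 170.3] [409.5  13.   18. ]
 rail dir 0.89180887 0.4524124 -1.1013278 ends [np.float64(382.4435125892088), np.float64(-0.8035848663132228)] [np.float64(437.494584033874), np.float64(27.123685292579367)] width [-20.5380921   20.31410767] at 410.1389 13.246208
scene white 314 [393.9 221.2] [416.7 297.   18. ]
 rail dir 0.89892364 -0.4381054 -2.0242863 ends [np.float64(378.7254235688718), np.float64(317.151275815331)] [np.float64(443.4087506928982), np.float64(285.62677910888874)] width [-35.7313791   23.00328342] at 414.0243 299.94778
scene white 254 [236.7 262.6] [754.   60.1  18. ]
 rail dir 0.29334724 -0.956006 -2.8438666 ends [np.float64(744.6918043960484), np.float64(92.20500821406407)] [np.float64(767.3372641335011), np.float64(18.404432472943427)] width [-18.30733618  13.89961681] at 754.96356 58.729794
```

```bash
python3 -m crank '[[0.033,-0.034,0,0,0,0,0.82],[0.066,-0.068,0,0,0,0,0.82],[0.1,-0.102,0,0,0,0,0.82],[0.133,-0.136,0,0,0,0,0.82],[0.166,-0.17,0,0,0,0,0.82]]' 20
python3 -m crank '[[0.033,-0.034,0,0,0,0,0.82],[0.066,-0.068,0,0,0,0.1,0.82],[0.1,-0.102,0,0,0,0.2,0.82],[0.133,-0.136,0,0,0,0.3,0.82],[0.166,-0.17,0,0,0,0.4,0.82]]'
python3 - <<'E'
from rig import r
s=r.sense();print(s["eef_pos"],s["tcp_rot"],s["contact_force"],s["opening"])
E
```

```text
clock: 0.7
eef_pos: [329.9, -353.1, 250.2]
tcp_rot: [3.142, -0.0, 0.398]
contact_force: [0.4, -1.1, -0.4]
opening: 0.183
grasp_force: 0.0
clock: 1.2
eef_pos: [416.9, -131.9, 250.5]
tcp_rot: [3.141, -0.001, -0.006]
contact_force: [0.5, -0.3, -0.4]
opening: 0.177
grasp_force: 0.0
[ 416.89914968 -131.8794701   250.47711539] [ 3.14141639e+00 -5.41850927e-04 -5.51764429e-03] [ 0.531051   -0.30670806 -0.40353389] 0.17660232313814608
```

```bash
python3 -m crank '[[0.015,-0.036,0.03,0,0,0.06,0.82],[0.03,-0.072,0.06,0,0,0.13,0.82],[0.043,-0.112,0.1,0,0,0.13,0.82],[0.043,-0.112,0.1,0,0,0.13,0.82]]'
python3 - <<'E'
from rig import r,cams
from h import *
for n in("wrist","top"):
    f=cams.grab_frame(n);cv2.imwrite(f"pics/{n}1.png",f["image"][...,::-1])
    h,s,v=np.moveaxis(hsv(f),2,0)
    print(n,f["position"],f["orientation"])
    for nm,m,z in(("brass",(h>15)&(h<35)&(s>90)&(v>100),20),("blue",(h>95)&(h<120)&(s>130)&(v>90),18),("white",(s<40)&(v>150),18)):
        for a,c,p in blobs(m,100): print(nm,a,c.round(1),ray(f,c,z)[0].round(1))
E
```

```text
clock: 1.6
eef_pos: [458.5, -18.8, 147.2]
tcp_rot: [-3.141, 0.005, -0.129]
contact_force: [0.4, 0.6, 0.1]
opening: 0.18
grasp_force: 0.0
wrist [529.64031483 -28.44434562 269.40177509] [ 2.85524069e+00  1.46839628e-04 -1.69829580e+00]
brass 2124 [256.2 129.5] [507.6 -25.8  20. ]
white 10856 [246.4  25.4] [577.4 -28.   18. ]
white 156 [214.9 246.9] [419.   19.2  18. ]
white 251 [244.7 261.8] [402.7  -2.9  18. ]
top [ 461.39961794   -8.20658131 1059.19490906] [-3.02397667  0.01602514 -1.57583883]
brass 160 [  2.1 210.2] [538.3 747.3  20. ]
brass 189 [ 47.8 275.9] [349.7 599.7  20. ]
blue 5867 [ 49.2 100.3] [871.  629.4  18. ]
blue 364 [480.3 137.1] [ 744.5 -654.3   18. ]
blue 204 [194.4 196.8] [574.2 183.4  18. ]
white 322 [358.5 102.7] [ 852.  -301.3   18. ]
white 291 [110.7 189.4] [597.4 428.8  18. ]
white 737 [263.1 194.6] [579.  -15.7  18. ]
white 8711 [266.6 321.1] [225.4 -22.8  18. ]
white 2698 [268.5 234.8] [463.8 -30.1  18. ]
white 711 [ 39.5 277.8] [344.3 624.8  18. ]
white 927 [ 39.4 312.4] [248.1 619.1  18. ]
```

View pics/wrist1.png

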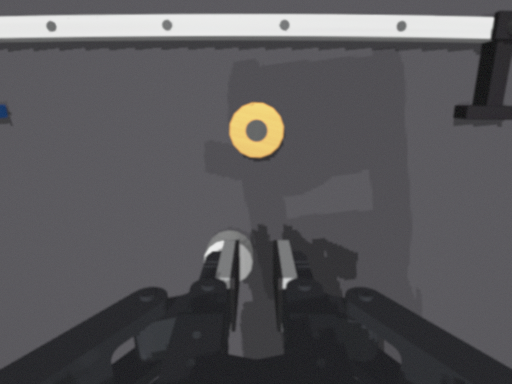

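The wrist view shows the brass disc at (256,130), the rail's front edge at about row 41, the fingertips at columns 228 and 287, and the steel disc behind them at (229,257). I'll fit the rail's front edge and work out the moves.

```bash
python3 - <<'E'
from rig import r,cams
from h import *
f=cams.grab_frame("wrist");h,s,v=np.moveaxis(hsv(f),2,0)
a,c,p=max(blobs((s<40)&(v>150)),key=lambda b:b[0])
cols=range(20,480,20);e=[(u,p[p[:,0]==u,1].max()+.5) for u in cols]
w=ray(f,e,18)[:,:2];vx,vy,x0,y0=cv2.fitLine(w.astype(np.float32),cv2.DIST_HUBER,0,.01,.01).ravel()
if vy<0:vx,vy=-vx,-vy
yaw=np.arctan2(-vx,vy);n=np.array([vy,-vx]);b=ray(f,[256.2,129.8],21)[0,:2]
print("yaw",yaw,"n",n,"front pt",x0,y0,"brass x rail",(b-[x0,y0])@n,"resid",np.abs((w-[x0,y0])@n).max())
t=r.sense();q=t["eef_pos"][:2]-b;print("tcp-brass along n,rail",q@n,q@[vx,vy],t["eef_pos"],t["tcp_rot"])
E
```

```text
yaw -0.13031921 n [ 0.99152046 -0.12995064] front pt 570.71045 -28.687225 brass x rail -62.15726766421239 resid 0.39453090343785674
tcp-brass along n,rail -48.93351023099533 -0.2030406624924073 [459.57657229 -21.76717772 150.24864642] [ 3.14126739e+00  9.96932433e-04 -1.29716833e-01]
```

```bash
python3 -m crank '[[0,0,0.045,0,0,0,0.82],[0,0,0.09,0,0,0,0.82],[0,0,0.115,0,0,0,0.82],[0,0,0.126,0,0,0,0.82],[0,0,0.126,0,0,0,0.82]]'
python3 -m crank '[[0.005,0,0,0,0,0,0.82],[0.01,0,0,0,0,0,0.82],[0.013,0,0,0,0,0,0.82],[0.016,0,0,0,0,0,0.82],[0.018,0,0,0,0,0,0.82]]'
python3 -m crank '[[0.002,0,0,0,0,0,0.82],[0.004,0,0,0,0,0,0.82],[0.006,0,0,0,0,0,0.82],[0.009,0,0,0,0,0,0.82],[0.012,0,0,0,0,0,0.82]]'
python3 - <<'E'
from rig import r,cams
from h import *
f=cams.grab_frame("wrist");cv2.imwrite("pics/wrist2.png",f["image"][...,::-1]);h,s,v=np.moveaxis(hsv(f),2,0)
for a,c,p in blobs((h>15)&(h<35)&(s>90)&(v>100),100):
    b=ray(f,p.min(0)/2+p.max(0)/2,21)[0,:2];n=np.array([.9915,-.13]);q=b-[570.7,-28.7];t=r.sense()["eef_pos"][:2]-b
    print(a,"rail x,y(from pt)",q@n,q@[.13,.9915],"tcp-b",t@n,t@[.13,.9915])
E
```

```text
clock: 2.25
eef_pos: [459.7, -22.7, 24.2]
tcp_rot: [3.141, 0.001, -0.133]
contact_force: [-0.7, 0.3, 0.3]
opening: 0.181
grasp_force: 0.0
clock: 2.75
eef_pos: [478.0, -24.1, 24.7]
tcp_rot: [-3.142, -0.0, -0.131]
contact_force: [-0.9, 1.1, -0.1]
opening: 0.18
grasp_force: 0.4
clock: 3.25
eef_pos: [489.7, -25.7, 24.2]
tcp_rot: [3.142, 0.0, -0.131]
contact_force: [-0.6, -0.0, 0.4]
opening: 0.181
grasp_force: 0.3
6993 rail x,y(from pt) -48.178592106962114 -8.078294938329465 tcp-b -31.812735494501418 0.5393162043798552
```

View pics/wrist2.png

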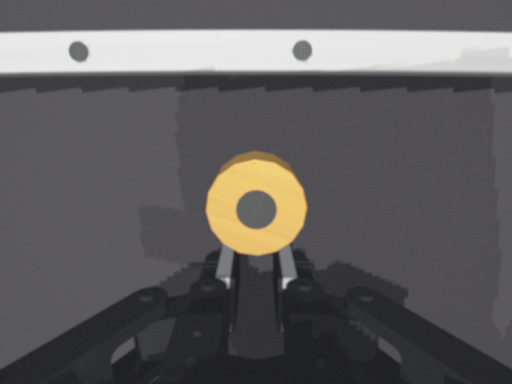

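The disc sits nested against both fingertips, with its top centred at (256,208). The rail edge is at row 74, and about 30 mm of travel remains.

```bash
python3 -m crank '[[0.004,0,0,0,0,0,0.82],[0.008,0,0,0,0,0,0.82],[0.012,0,0,0,0,0,0.82],[0.016,0,0,0,0,0,0.82],[0.02,0,0,0,0,0,0.82]]'
python3 -m crank '[[0.002,0,0,0,0,0,0.82],[0.004,0,0,0,0,0,0.82],[0.006,0,0,0,0,0,0.82],[0.007,0,0,0,0,0,0.82],[0.007,0,0,0,0,0,0.82]]'
python3 - <<'E'
from rig import r,cams
from h import *
f=cams.grab_frame("wrist");cv2.imwrite("pics/wrist3.png",f["image"][...,::-1]);h,s,v=np.moveaxis(hsv(f),2,0)
n=np.array([.9915,-.13]);t=r.sense();print("tcp",(t["eef_pos"][:2]-[570.7,-28.7])@n,t["contact_force"],t["grasp_force"])
m=(h>15)&(h<35)&(s>90)&(v>150)
for a,c,p in blobs(m,100):
    b=ray(f,[p.min(0)/2+p.max(0)/2,c],22)[:,:2];print(a,c,p.min(0),p.max(0),(b-[570.7,-28.7])@n)
E
```

```text
clock: 3.8
eef_pos: [509.7, -28.4, 24.3]
tcp_rot: [3.142, -0.0, -0.131]
contact_force: [-0.2, 0.1, -0.2]
opening: 0.18
grasp_force: 0.3
clock: 4.3
eef_pos: [516.4, -29.2, 24.3]
tcp_rot: [-3.142, -0.0, -0.131]
contact_force: [-0.2, -0.0, 0.1]
opening: 0.181
grasp_force: 0.0
tcp -53.7332744013337 [-1.00992424 -0.65300931  0.42285697] 0.0
6644 [255.59391933 204.54455148] [206 153] [306 255] [-21.30271425 -21.52273676]
```

View pics/wrist3.png

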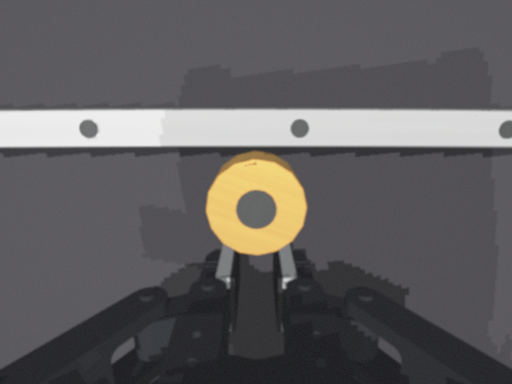

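The disc's top is centred at (256,208) and its far edge nearly reaches the rail's front edge at row 148. I'll creep the rest while watching the force.

```bash
python3 -m crank '[[0.001,0,0,0,0,0,0.82],[0.001,0,0,0,0,0,0.82],[0.002,0,0,0,0,0,0.82],[0.002,0,0,0,0,0,0.82],[0.002,0,0,0,0,0,0.82]]'
python3 -m crank '[[0.0005,0,0,0,0,0,0.82],[0.0005,0,0,0,0,0,0.82],[0.001,0,0,0,0,0,0.82],[0.001,0,0,0,0,0,0.82],[0.001,0,0,0,0,0,0.82]]'
```

```text
clock: 4.85
eef_pos: [518.3, -29.5, 24.3]
tcp_rot: [-3.142, -0.0, -0.131]
contact_force: [-1.3, -0.0, 0.3]
opening: 0.177
grasp_force: 0.2
clock: 5.35
eef_pos: [519.3, -29.6, 24.3]
tcp_rot: [-3.142, -0.0, -0.131]
contact_force: [0.2, -0.2, -0.5]
opening: 0.183
grasp_force: 0.2
```

```bash
python3 -m crank '[[0.0005,0,0,0,0,0,0.82],[0.0005,0,0,0,0,0,0.82],[0.001,0,0,0,0,0,0.82],[0.001,0,0,0,0,0,0.82],[0.001,0,0,0,0,0,0.82]]'
python3 -m crank '[[0.0005,0,0,0,0,0,0.82],[0.0005,0,0,0,0,0,0.82],[0.001,0,0,0,0,0,0.82],[0.001,0,0,0,0,0,0.82],[0.001,0,0,0,0,0,0.82]]'
```

```text
clock: 5.85
eef_pos: [520.3, -29.7, 24.3]
tcp_rot: [-3.142, -0.0, -0.131]
contact_force: [-0.8, -0.6, -0.3]
opening: 0.178
grasp_force: 0.2
clock: 6.35
eef_pos: [520.6, -29.8, 24.2]
tcp_rot: [3.142, 0.001, -0.131]
contact_force: [-3.9, 0.3, 1.5]
opening: 0.186
grasp_force: 2.0
```

Contact is made: −3.9 N, with the TCP 49.5 mm from the rail front, which matches a 20 mm disc radius plus the fingers. Next I back off and turn to a closed-finger face behind the disc.

```bash
python3 -m crank '[[-0.008,0,0,0,0,0,0.82],[-0.018,0.005,0,0,0,0,1],[-0.025,0.015,0,0,0,-0.14,1],[-0.025,0.03,0,0,0,-0.28,1],[-0.025,0.045,0,0,0,-0.42,1]]'
python3 -m crank '[[0,0,0,0,0,-0.14,1],[0,0,0,0,0,-0.28,1],[0,0,0,0,0,-0.42,1],[0,0,0,0,0,-0.56,1],[0,0,0,0,0,-0.7,1]]'
cat >> h.py <<'E'
N=np.array([.9915,-.13]);A=np.array([.13,.9915]);P=np.array([570.7,-28.7])
def look(name=None):
    from rig import r,cams
    f=cams.grab_frame("wrist");h,s,v=np.moveaxis(hsv(f),2,0)
    if name: cv2.imwrite(f"pics/{name}.png",f["image"][...,::-1])
    t=r.sense();w=t["eef_pos"][:2]-P;print("tcp rail",w@N,w@A,t["eef_pos"],t["tcp_rot"],t["contact_force"])
    for a,c,p in blobs((h>15)&(h<35)&(s>90)&(v>150),100):
        b=ray(f,p.min(0)/2+p.max(0)/2,22)[0,:2]-P;print("brass",a,c,p.min(0),p.max(0),"rail",b@N,b@A)
    for a,c,p in blobs((h>95)&(h<120)&(s>130)&(v>60),100):
        b=ray(f,c,18)[0,:2]-P;print("blue",a,c,"rail",b@N,b@A)
E
python3 -c "
from h import *
look('wrist4')"
```

```text
clock: 6.85
eef_pos: [489.8, -71.7, 24.4]
tcp_rot: [3.141, -0.0, 0.295]
contact_force: [0.4, -0.4, -0.2]
opening: 0.001
grasp_force: 0.0
clock: 7.35
eef_pos: [490.1, -71.5, 24.4]
tcp_rot: [3.141, -0.0, 0.994]
contact_force: [-0.1, 0.7, -0.5]
opening: -0.004
grasp_force: 0.0
tcp rail -74.32784095063359 -52.87134813819252 [490.12843458 -71.46050896  24.39670873] [ 3.14096907e+00 -2.32481872e-04  1.00288437e+00] [0.69593382 0.37416798 0.13512404]
brass 8171 [332.34292008 114.35246604] [278  59] [388 170] rail -20.51300011769111 -6.133210784971843
```

View pics/wrist4.png

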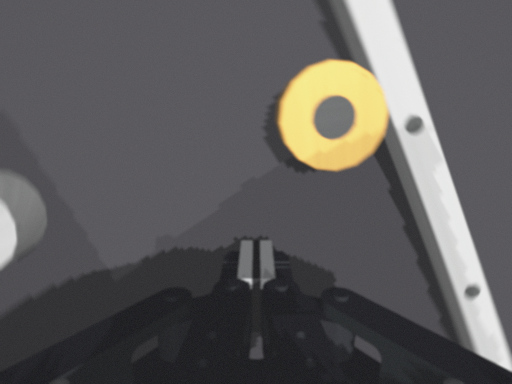

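The disc rests against the rail, centred at (333,115). The shut fingertips are at about (256,240). I align the face behind the disc and then push along the rail.

```bash
python3 -m crank '[[0,0.015,0,0,0,0,1],[0.005,0.027,0,0,0,0,1],[0.015,0.029,0,0,0,0,1],[0.025,0.029,0,0,0,0,1],[0.029,0.029,0,0,0,0,1]]'
python3 -m crank '[[0.002,-0.001,0,0,0,0,1],[0.004,-0.002,0,0,0,0,1],[0.007,-0.003,0,0,0,0,1],[0.01,-0.0045,0,0,0,0,1],[0.0136,-0.0064,0,0,0,0,1]]'
python3 -c "
from h import *
look('wrist5')"
```

```text
clock: 7.9
eef_pos: [531.4, -61.9, 24.2]
tcp_rot: [-3.142, -0.0, 0.989]
contact_force: [0.1, -0.3, -0.1]
opening: -0.0
grasp_force: 0.0
clock: 8.4
eef_pos: [532.5, -47.9, 24.2]
tcp_rot: [-3.141, 0.0, 0.989]
contact_force: [-1.5, -0.9, -1.0]
opening: 0.001
grasp_force: 0.5
tcp rail -35.18414198206949 -23.45847143801903 [532.76426922 -47.3856545   24.26768001] [-3.14141217e+00 -9.46526470e-05  9.88644147e-01] [-0.63533296  0.09169492 -0.26136307]
brass 6643 [260.34803553 201.61116965] [210 150] [311 251] rail -18.645436809801218 4.765819639996305
```

View pics/wrist5.png

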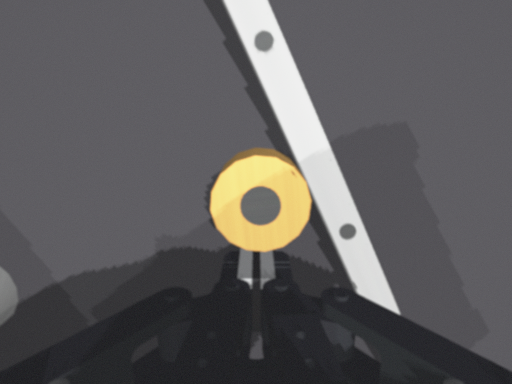

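The shut fingertips bear on the disc, whose top is centred at (260,202), and the disc touches the rail. Now I slide it along the rail.

```bash
python3 -m crank '[[0.0045,-0.0022,0,0,0,0,1],[0.009,-0.0044,0,0,0,0,1],[0.0135,-0.0065,0,0,0,0,1],[0.018,-0.0087,0,0,0,0,1],[0.0225,-0.0109,0,0,0,0,1]]'
python3 -m crank '[[0.0045,-0.0022,0,0,0,0,1],[0.009,-0.0044,0,0,0,0,1],[0.0135,-0.0065,0,0,0,0,1],[0.018,-0.0087,0,0,0,0,1],[0.0225,-0.0109,0,0,0,0,1]]'
python3 -c "
from h import *
look('wrist6')"
```

```text
clock: 8.95
eef_pos: [536.2, -22.8, 24.3]
tcp_rot: [3.141, -0.0, 0.989]
contact_force: [-1.4, -1.1, -0.8]
opening: -0.0
grasp_force: 0.6
clock: 9.45
eef_pos: [539.4, 1.9, 24.3]
tcp_rot: [3.142, -0.0, 0.989]
contact_force: [0.6, -1.0, 0.2]
opening: 0.002
grasp_force: 0.6
tcp rail -34.83467809386315 26.886487549315557 [539.65579857   2.48732601  24.32034637] [ 3.14138618e+00 -3.94894634e-04  9.88902530e-01] [ 0.20786695  0.30252359 -0.07689903]
brass 6606 [259.2938238 201.7075386] [209 151] [310 251] rail -18.724770776712543 55.0313047457537
```

```bash
for i in 1; do :; done; python3 -m crank '[[0.0045,-0.0022,0,0,0,0,1],[0.009,-0.0044,0,0,0,0,1],[0.0135,-0.0065,0,0,0,0,1],[0.018,-0.0087,0,0,0,0,1],[0.0225,-0.0109,0,0,0,0,1]]'
python3 -m crank '[[0.0045,-0.0022,0,0,0,0,1],[0.009,-0.0044,0,0,0,0,1],[0.0135,-0.0065,0,0,0,0,1],[0.018,-0.0087,0,0,0,0,1],[0.0225,-0.0109,0,0,0,0,1]]'
python3 -m crank '[[0.0045,-0.0022,0,0,0,0,1],[0.009,-0.0044,0,0,0,0,1],[0.0135,-0.0065,0,0,0,0,1],[0.018,-0.0087,0,0,0,0,1],[0.0225,-0.0109,0,0,0,0,1]]'
python3 -c "
from h import *
look('wrist7')"
```

```text
clock: 10.0
eef_pos: [542.6, 26.7, 24.3]
tcp_rot: [-3.142, 0.0, 0.989]
contact_force: [-1.9, -0.3, 0.2]
opening: -0.002
grasp_force: 0.7
clock: 10.5
eef_pos: [545.9, 51.5, 24.3]
tcp_rot: [-3.142, 0.0, 0.989]
contact_force: [-1.0, -1.1, 1.2]
opening: 0.001
grasp_force: 0.8
clock: 11.0
eef_pos: [549.2, 76.3, 24.3]
tcp_rot: [-3.142, 0.0, 0.989]
contact_force: [-1.1, -0.4, 0.6]
opening: -0.0
grasp_force: 0.7
tcp rail -34.77693279510678 101.94225800209733 [549.47057556  76.89968046  24.33970738] [ 3.14137267e+00 -5.21131196e-04  9.88887548e-01] [-0.86699613  0.24436166 -0.04991317]
brass 6582 [259.4165907  201.84320875] [209 153] [310 251] rail -18.879192171973973 129.6663786613499
blue 7417 [116.20628286  32.78994203] rail -37.72935457828365 206.26010179116483
```

View pics/wrist7.png

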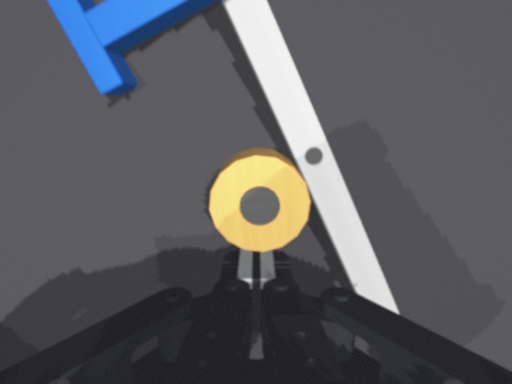

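The blue stop's stem crosses from (105,45) to (215,0) and the cheek ends at (118,93). The disc is still against the rail at (260,203), heading into the open pocket, with about 56 mm left.

```bash
python3 -m crank '[[0.0045,-0.0022,0,0,0,0,1],[0.009,-0.0044,0,0,0,0,1],[0.0135,-0.0065,0,0,0,0,1],[0.018,-0.0087,0,0,0,0,1],[0.0225,-0.0109,0,0,0,0,1]]'
python3 -m crank '[[0.0036,-0.0017,0,0,0,0,1],[0.0072,-0.0035,0,0,0,0,1],[0.0108,-0.0052,0,0,0,0,1],[0.0144,-0.007,0,0,0,0,1],[0.0162,-0.0078,0,0,0,0,1]]'
python3 -m crank '[[0.0009,-0.0004,0,0,0,0,1],[0.0018,-0.0009,0,0,0,0,1],[0.0027,-0.0013,0,0,0,0,1],[0.0036,-0.0017,0,0,0,0,1],[0.0045,-0.0022,0,0,0,0,1]]'
python3 -c "
from h import *
look('wrist8')"
```

```text
clock: 11.55
eef_pos: [552.4, 101.1, 24.3]
tcp_rot: [-3.142, 0.0, 0.989]
contact_force: [0.0, -1.0, 0.8]
opening: -0.001
grasp_force: 0.8
clock: 12.05
eef_pos: [554.9, 118.9, 24.3]
tcp_rot: [3.142, -0.0, 0.989]
contact_force: [-0.7, -0.2, 0.7]
opening: -0.001
grasp_force: 0.7
clock: 12.55
eef_pos: [555.5, 123.5, 24.3]
tcp_rot: [-3.142, 0.0, 0.989]
contact_force: [-1.6, -1.1, -0.9]
opening: -0.001
grasp_force: 0.7
tcp rail -34.89911177720168 149.01628211664118 [555.46922469 123.59075432  24.28603964] [-3.14157197e+00 -7.06892845e-05  9.88714589e-01] [-2.01618995 -1.18274047 -1.03375933]
brass 6554 [259.21635642 202.03295697] [209 154] [310 251] rail -18.893708775667704 177.0467457117073
blue 10140 [214.51301775 123.07869822] rail -21.073969523333467 211.1280091023701
```

View pics/wrist8.png

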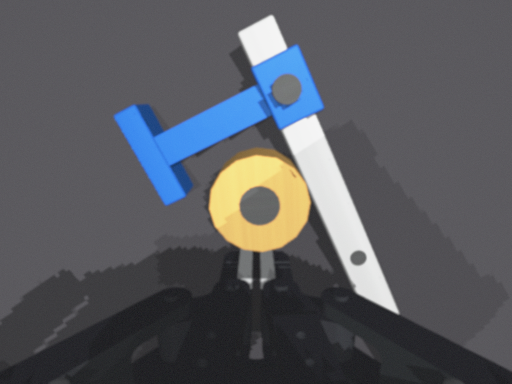

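The disc at (260,203) has entered the pocket. The stem's near edge runs from (170,165) to (270,115), leaving a gap of about 9 mm. I creep on until the force rises.

```bash
python3 -m crank '[[0.0009,-0.0004,0,0,0,0,1],[0.0018,-0.0009,0,0,0,0,1],[0.0027,-0.0013,0,0,0,0,1],[0.0036,-0.0017,0,0,0,0,1],[0.0045,-0.0022,0,0,0,0,1]]'
python3 -m crank '[[0.0005,-0.0002,0,0,0,0,1],[0.0009,-0.0004,0,0,0,0,1],[0.0014,-0.0006,0,0,0,0,1],[0.0018,-0.0009,0,0,0,0,1],[0.0018,-0.0009,0,0,0,0,1]]'
```

```text
clock: 13.1
eef_pos: [556.1, 128.5, 24.3]
tcp_rot: [-3.142, -0.0, 0.989]
contact_force: [-0.7, 0.1, -0.4]
opening: 0.0
grasp_force: 0.6
clock: 13.6
eef_pos: [556.4, 130.5, 24.3]
tcp_rot: [3.141, -0.0, 0.989]
contact_force: [-1.0, -0.5, -0.2]
opening: -0.001
grasp_force: 0.4
```

```bash
python3 -m crank '[[0.0005,-0.0002,0,0,0,0,1],[0.0009,-0.0004,0,0,0,0,1],[0.0009,-0.0004,0,0,0,0,1]]'
python3 -m crank '[[0.0005,-0.0002,0,0,0,0,1],[0.0009,-0.0004,0,0,0,0,1],[0.0009,-0.0004,0,0,0,0,1]]'
```

```text
clock: 13.9
eef_pos: [556.5, 131.5, 24.3]
tcp_rot: [3.142, -0.0, 0.989]
contact_force: [-1.6, -1.2, -0.4]
opening: 0.002
grasp_force: 0.4
clock: 14.2
eef_pos: [556.6, 132.3, 24.3]
tcp_rot: [3.142, 0.0, 0.989]
contact_force: [-0.9, -2.0, -0.5]
opening: -0.001
grasp_force: 0.9
```

```bash
python3 -m crank '[[0.0005,-0.0002,0,0,0,0,1],[0.0009,-0.0004,0,0,0,0,1],[0.0009,-0.0004,0,0,0,0,1]]'
python3 -c "
from h import *
look('wrist9')"
```

```text
clock: 14.5
eef_pos: [556.3, 132.7, 24.2]
tcp_rot: [-3.141, 0.001, 0.989]
contact_force: [-1.6, -5.7, 2.2]
opening: -0.001
grasp_force: 3.1
tcp rail -35.259957865984035 158.0963523638887 [556.29187776 132.6408051   24.17502584] [-3.14118735e+00  1.42453820e-03  9.88988123e-01] [-2.27298106 -6.35649934  1.49438992]
brass 6544 [260.12194377 202.44636308] [210 154] [311 251] rail -18.852755423737232 186.16260213307916
blue 9702 [226.29540301 144.96237889] rail -21.15286871220238 211.2213049204993
```

The stop contact is firm at about 6 N, at the predicted TCP position (158 mm along the rail). I hold briefly, back off straight and check.

```bash
python3 -m crank '[[0,0,0,0,0,0,1],[0,0,0,0,0,0,1],[-0.002,0,0,0,0,0,1],[-0.006,0,0,0,0,0,1],[-0.012,0,0,0,0,0,1]]'
python3 -m crank '[[-0.01,0,0,0,0,0,1],[-0.02,0,0,0,0,0,1],[-0.02,0,0,0,0,0,1]]'
python3 -c "
from h import *
look('wrist10')"
```

```text
clock: 15.05
eef_pos: [550.4, 123.4, 24.4]
tcp_rot: [3.141, -0.001, 0.989]
contact_force: [0.1, 0.4, 0.2]
opening: 0.002
grasp_force: 0.0
clock: 15.35
eef_pos: [537.8, 105.3, 24.1]
tcp_rot: [-3.141, 0.001, 0.988]
contact_force: [-1.2, 0.5, 0.5]
opening: -0.003
grasp_force: 0.0
tcp rail -49.30192946051142 129.26820886732258 [538.6211139  105.88241458  24.28069605] [-3.14119433e+00  3.51787952e-04  9.87821322e-01] [ 0.11642334 -0.04057143 -0.21863717]
brass 7984 [261.66608216 116.3489479 ] [207  61] [316 172] rail -19.29256031784758 185.61559774219694
blue 10478 [218.07530063  60.44435961] rail -24.77460262503418 209.7067814601377
```

View pics/wrist10.png

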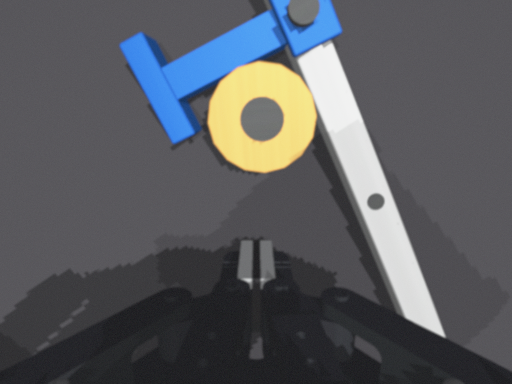

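The disc at (262,117) stayed home after the fingers withdrew. It touches the stem at about (240,65) and the rail at about (314,100).

```bash
python3 -c "
from rig import sign_off
print(sign_off())"
```

```text
the job is handed in; nothing more can be done
None
```

The job is handed in: the brass disc was pushed to the rail and slid along it into the corner pocket, touching both the rail and the blue stop in the last picture, at about 15 s with measured forces of roughly 7 N or less; the sign-off gave no verdict.

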